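Feel along a ground blade edge and mark it checked

TASK

Feel the freshly ground blade in the yellow fixture for burrs: with the gripper closed and the fingers pointing straight down, run the fingertips lightly along the top of its curved edge from the red mark to the blue one, touching all seven marks in turn and pressing the sprung blade down by no more than about a centimetre. Then push the orange tab on the same fixture all the way to its green end to show that the blade is checked, and back away. Grasp and lift nothing, and leave the blue fixture and the loose things on the bench alone.

Things in the scene. Friction and masses are not known exactly. Their poses are not given: they have to be found in the camera images.
- fixture: Fixed yellow inspection fixture: base plate 140 mm (its x) by 260 mm (its y), 15 mm thick, on the bench; origin at the centre of its underside, z up. A sprung aluminium tray carries the ground blade over its +x side; an orange tab slides on its -x side. Steel guide pins, 51 mm high, at x 12 and 50 mm, y +-118 mm.
- blade: Ground bright steel blade with its tray (one part, moves only up and down). Edge up: 200 mm long, 10 mm wide, 78 mm above the bench, curved in plan (radius 250 mm, bulging to fixture +x). Untouched, its origin and axes are the fixture's. Springs 400 N/m (2 N at 5 mm), damped, hard stop 15 mm down. Tray 62 by 256 mm, top at 40 mm; clamps at the blade's foot, 58 mm high.
- tab (a joint): Travel of the orange tab, m: 0 at the white field (the fixture's -y side), 0.06 at the stop beside the green field; it slides along the fixture's +y, resists with about 1.2 N and stays where it is left. It starts at 0 to 0.012.
- tab_top (a point): Centre of the orange tab's top, 51 mm above the bench. The upright orange part is 12 mm (fixture x) by 14 mm (fixture y), 30 mm high, on a black foot 20 by 18 by 6 mm that stands on the base plate. Nothing else stands there; the tray begins 45 mm away toward +x.
- waiting: Fixed blue fixture of the same shape and size, with a dark blade not yet ground and without marks; not to be touched. Origin at the centre of its underside; highest point 78 mm.
- mark1 (a point): Mark 1 of 7 painted across the blade's edge, 8 mm long (red, the start, at the fixture's +y end); the point is the middle of the edge's top surface. Marks are 28 mm apart along the edge.
- mark2 (a point): Mark 2 of 7 painted across the blade's edge, 8 mm long (yellow); the point is the middle of the edge's top surface. Marks are 28 mm apart along the edge.
- mark3 (a point): Mark 3 of 7 painted across the blade's edge, 8 mm long (yellow); the point is the middle of the edge's top surface. Marks are 28 mm apart along the edge.
- mark4 (a point): Mark 4 of 7 painted across the blade's edge, 8 mm long (yellow); the point is the middle of the edge's top surface. Marks are 28 mm apart along the edge.
- mark5 (a point): Mark 5 of 7 painted across the blade's edge, 8 mm long (yellow); the point is the middle of the edge's top surface. Marks are 28 mm apart along the edge.
- mark6 (a point): Mark 6 of 7 painted across the blade's edge, 8 mm long (yellow); the point is the middle of the edge's top surface. Marks are 28 mm apart along the edge.
- mark7 (a point): Mark 7 of 7 painted across the blade's edge, 8 mm long (blue, the last, at the -y end); the point is the middle of the edge's top surface. Marks are 28 mm apart along the edge.
- jar: Loose bystander: amber glass jar of mounted points, 44 mm across, 65 mm tall. Origin at its underside.
- file: Loose bystander: flat file with red handle, 170 mm long, 16 mm high, lying. Origin at its underside.
- grinder: Loose bystander: grey hand grinder, 190 mm long, 36 mm wide, 34 mm high, lying. Origin at its underside.
- spare: Loose bystander: spare blade blank lying flat, 155 mm long, 44 mm wide, 22 mm high. Origin at its underside.
- cup: Loose bystander: grey plastic cup, 64 mm across, 70 mm tall. Origin at its underside.
- square: Loose bystander: engineer's square lying, 110 by 80 mm, 22 mm high. Origin at its underside.

How it is judged:
By the outcome, as a careful person would: the job done as asked, in the order asked, and still so for the second after the job is handed in, with the robot touching nothing.
It also fails if it takes over 48 s, if anything falls off the work surface, if the arm or the gripper's body presses on something with over 40 N, if the wrist force passes 120 N, or if a joint passes its speed limit or range.

ROBOT

A 6-joint arm with a two-finger parallel gripper is mounted at the origin on the work surface. World frame = base frame: x ahead of the robot, y to its left, z up, the work surface at z = 0. Lengths are in m, angles in rad, forces in N, time in s.
With the tool pointing down it reaches from about 0.375 to 0.975 m from the base axis. Payload 3.8 kg.
Tool frame: the origin (TCP) lies on the centre line of the jaws, within the pads' length; the fingertips stand 25 mm ahead of it and the grasp point (between the pads) lies 6 mm ahead of it; z points along the fingers, y is the direction in which the jaws open and shut (so a half turn about z gives the same grasp; the last joint's range is limited). The gripper opens to 85 mm and grips with 20 to 120 N. Pads are 22 mm wide; open, the fingers measure 114 mm over their backs; the gripper's body (76 mm by 85 mm) begins 54 mm behind the grasp point. The pads swing forward as they close: fully open they stand 13 mm farther back than shut.
Start: joints at [-1.27, 0.264, 1.604, -0, 1.274, -0.037], TCP at [0.224, -0.637, 0.217] pointing down, gripper open.
Joint ranges: [-2.63, 2.63], [-0.94, 2.18], [0.31, 2.57], [-1.31, 4.45], [0, 2.66], [-2.55, 2.55]. Speed limits (rad/s): [2.57, 2.57, 3.14, 3.14, 3.14, 3.14].

INTERFACE

Orientations are given as a rotation vector (axis times angle).
In Python, from workcell import bot gives the robot as it stands.
- The arm moves only by the tool servo_tool, never from a script. Its argument "moves" is a list of rows, each a list of 3 entries, a list of its own where there are three numbers: the closure in counts, from 0 (fully open) to 255 (shut), then the shift along the tool's x, y, z in m, then the turn about the tool's z in rad. A call has exactly 8 rows; each row shifts and turns the pose as measured when the row begins, along the tool's axes as they then stand; what a row does not reach is not made up. A row lasts 1/12 s, in which the tool goes at most 41.7 mm and 7.16 degrees, less where a joint would pass 70% of its speed; a pose out of reach is approached as far as the arm can. A call is refused whole if a number of a shift passes 0.0417 or a number of a turn 0.125, either way. A call with a gripper value outside its range is refused whole. The fingers move at their own pace and stop on an object; "newtons" is the grip in N (left out, the last holds). Time passes only in rows, so rows that do not move let the fingers close, or fill a call up. It gives the time, the measured TCP pose, the force and the opening at its end, in the units of the state.
- bot.read_state(): the state, without advancing time (a new reading comes with each control period).
- bot.read_camera(name): name is "side" or "top"; returns a dict with "pixels" (384x512x3 uint8, red, green, blue), "depth" (384x512 float32, m along the optical axis (not along the pixel's ray), 0 where there is no reading), "intrinsics" (3x3 intrinsics, pixels), "dist" ([k1, k2, p1, p2, k3] as OpenCV has them; the pictures are not rectified), "R" (3x3) and "t" (3): a world point X has camera coordinates R X + t. Camera axes: x right, y down, z forward; pixel columns grow to the right and rows downward; lengths in m; the calibration is good to about 2 mm. A picture is of the moment at which its call begins.
- bot.finish_job(): hands the job in, once; it reports no verdict.
The state is a dict: "time": time; "q": joint angles; "joint_vel": joint speeds; "joint_torque": joint torques, N m; "tool_pos": TCP position; "tcp_rot": TCP orientation; "wrist_force": force on the tool from outside, world axes, zero at the start; "torque": the same for the moment, N m; "width": opening from 0.0 (shut) to 1.0 (fully open).
Only numpy, scipy, OpenCV 4.12 (cv2) and the standard library are available. Lean on these libraries where they do the work, as an engineer would, in place of code of your own. Each camera call takes 0.05 s, during which the arm holds its last target.

## Working session

There is one attempt and no reset: what is moved stays moved. The work goes in short steps, Python scripts to look and compute and a tool call to move; the robot and the scene stay as the last step left them, time stands still between calls to the robot, and variables do not carry over. Pictures are saved under pics/ and viewed, and the job is handed in when it is done.

Besides the shell and the picture viewer there is one more tool, called as name(argument=value, ...), one argument or row to a line, values as JSON. servo_tool: Moves the arm, as the interface text tells. Its arguments: {"type":"object","properties":{"moves":{"type":"array","items":{"type":"array"}},"newtons":{"type":"number"}},"required":["moves"]}

```bash
mkdir -p pics; ls; python3 - <<'E'
from workcell import bot
import cv2,numpy as np
s=bot.read_state();print({k:np.round(v,3) for k,v in s.items()})
for n in("side","top"):
    c=bot.read_camera(n);np.savez(f'{n}0.npz',**c)
    cv2.imwrite(f'pics/{n}0.png',c['pixels'][:,:,::-1]);print(n,c['intrinsics'],c['dist'],c['R'],c['t'],-c['R'].T@c['t'])
E
```

```text
pics
{'time': np.float64(0.0), 'q': array([-1.27 ,  0.265,  1.605,  0.   ,  1.274, -0.037]), 'joint_vel': array([ 0.001,  0.001, -0.001,  0.002, -0.   ,  0.   ]), 'joint_torque': array([-0.0000e+00, -5.1512e+01, -3.6732e+01, -0.0000e+00,  1.3000e-02,
       -0.0000e+00]), 'tool_pos': array([ 0.223, -0.636,  0.216]), 'tcp_rot': array([-3.095, -0.528,  0.   ]), 'wrist_force': array([0.535, 0.169, 0.944]), 'torque': array([-0.041, -0.015, -0.008]), 'width': np.float64(0.998)}
side [[423.24050828   0.         257.99822648]
 [  0.         423.24050828 191.77544164]
 [  0.           0.           1.        ]] [-0.04334784  0.          0.          0.          0.        ] [[-0.98726426 -0.15829051  0.01591824]
 [-0.1092499   0.60183936 -0.79110925]
 [ 0.11564486 -0.78277296 -0.61146771]] [0.53720592 0.10616276 1.22995595] [0.3997244  0.98391793 0.82751332]
top [[424.83995601   0.         256.14876829]
 [  0.         424.83995601 189.25187464]
 [  0.           0.           1.        ]] [-0.03518121  0.          0.          0.          0.        ] [[-0.00198466 -0.99986486 -0.0163192 ]
 [-0.99760628  0.00310766 -0.06908   ]
 [ 0.06912138  0.01614303 -0.99747764]] [0.02269901 0.53920698 1.16089946] [0.45771835 0.00227983 1.19559009]
```

View pics/top0.png

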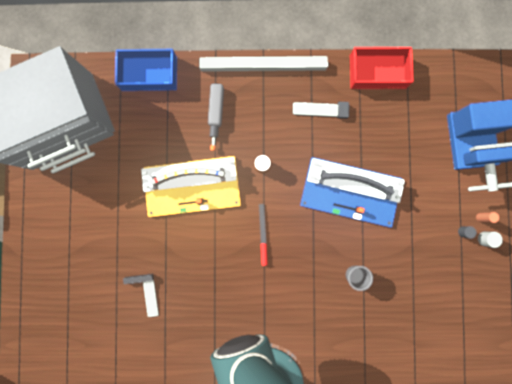

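View pics/side0.png

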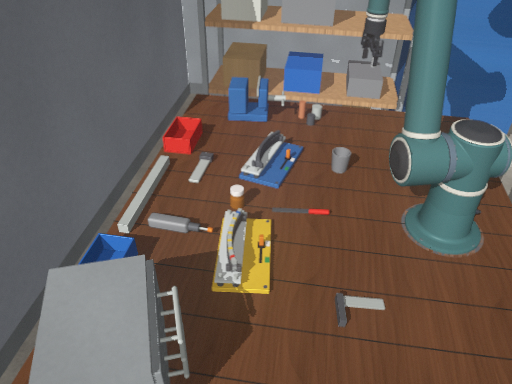

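The top view shows the yellow fixture around (192,187) with its tray side up (world +x). The blue fixture is at (353,193). The jar at (262,163) and the file at (264,235) are both near the yellow one's -y end. I'll zoom in for the marks.

```bash
python3 - <<'E'
import cv2,numpy as np
a=np.load('top0.npz')['pixels'][:,:,::-1][150:222,135:250]
cv2.imwrite('pics/zt.png',cv2.resize(a,None,fx=6.9,fy=6.9,interpolation=cv2.INTER_NEAREST))
a=np.load('side0.npz')['pixels'][:,:,::-1][200:297,205:285]
cv2.imwrite('pics/zs.png',cv2.resize(a,None,fx=6,fy=6,interpolation=cv2.INTER_NEAREST))
E
```

```text
(no output)
```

View pics/zt.png

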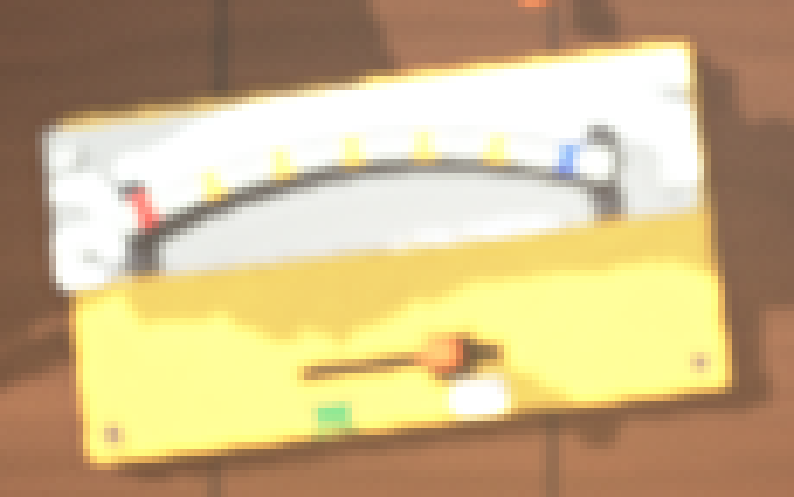

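View pics/zs.png

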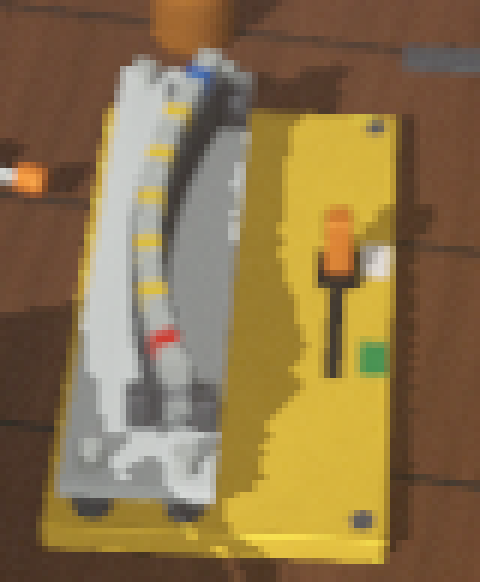

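Both zooms show seven marks, red to blue. In the top view red is at about (156,180) and blue at about (217,173). The orange tab is at about (199,201), near the white field. Next I'll measure the marks and tab in both views.

```bash
cat > h.py <<'E'
import cv2,numpy as np
def ray(c,uv):
    p=cv2.undistortPoints(np.array(uv,float).reshape(-1,1,2),c['intrinsics'],c['dist']).reshape(-1,2)
    d=np.c_[p,np.ones(len(p))]@c['R']; return -c['R'].T@c['t'],d
def plane(c,uv,z):
    o,d=ray(c,uv); return o+d*((z-o[2])/d[:,2])[:,None]
def tri(c1,u1,c2,u2):
    o1,d1=ray(c1,u1);o2,d2=ray(c2,u2);out=[]
    for a,b in zip(d1,d2):
        A=np.c_[a,-b];s=np.linalg.lstsq(A,o2-o1,rcond=None)[0]
        P,Q=o1+s[0]*a,o2+s[1]*b;out.append(np.r_[(P+Q)/2,np.linalg.norm(P-Q)])
    return np.array(out)
def blobs(c,box,lo,hi,amin=2):
    x0,y0,x1,y1=box;im=c['pixels'][y0:y1,x0:x1];h=cv2.cvtColor(np.ascontiguousarray(im),cv2.COLOR_RGB2HSV)
    m=cv2.inRange(h,np.array(lo),np.array(hi))
    n,l,st,ce=cv2.connectedComponentsWithStats(m,connectivity=8)
    out=[]
    for i in range(1,n):
        if st[i,4]<amin: continue
        ys,xs=np.where(l==i);w=h[ys,xs,1].astype(float)
        out.append((np.average(xs,weights=w)+x0,np.average(ys,weights=w)+y0,st[i,4]))
    return np.round(out,2)
E
python3 - <<'E'
from h import *
T=dict(np.load('top0.npz'));S=dict(np.load('side0.npz'))
bt=(150,166,223,187)
bs=(222,205,245,262)
for n,c,b in(('T',T,bt),('S',S,bs)):
    print(n,'yel',blobs(c,b,(18,60,120),(35,255,255)).tolist())
    print('red',blobs(c,b,(0,90,90),(8,255,255)).tolist(),blobs(c,b,(170,90,90),(180,255,255)).tolist())
    print('blue',blobs(c,b,(100,90,90),(125,255,255)).tolist())
print('tab T',blobs(T,(180,190,215,212),(3,110,120),(14,255,255)).tolist())
print('tab S',blobs(S,(250,225,275,255),(3,110,120),(14,255,255)).tolist())
print('green',blobs(T,(170,200,200,215),(50,80,80),(80,255,255)).tolist(),blobs(S,(260,245,275,270),(50,80,80),(80,255,255)).tolist())
# yellow plate
for n,c,b in(('T',T,(130,145,255,225)),('S',S,(200,195,285,300))):
    x0,y0,x1,y1=b;h=cv2.cvtColor(np.ascontiguousarray(c['pixels'][y0:y1,x0:x1]),cv2.COLOR_RGB2HSV)
    m=cv2.inRange(h,np.array((20,90,120)),np.array((35,255,255)))
    k,_=cv2.findContours(m,cv2.RETR_EXTERNAL,cv2.CHAIN_APPROX_NONE)
    pts=np.vstack(k)[:,0]+[x0,y0]
    r=cv2.minAreaRect(plane(c,pts,0.015)[:,:2].astype(np.float32));print(n,r)
E
```

```text
T yel [[154.15, 166.23, 17.0], [196.07, 171.85, 11.0], [185.63, 172.4, 13.0], [206.33, 172.0, 11.0], [175.59, 174.38, 12.0], [165.62, 177.27, 11.0], [210.62, 184.91, 93.0]]
red [[155.47, 180.27, 12.0]] []
blue [[216.75, 173.23, 4.0]]
S yel [[222.35, 221.88, 18.0], [234.4, 217.94, 12.0], [231.56, 224.99, 13.0], [230.13, 232.2, 16.0], [228.96, 239.76, 13.0], [243.68, 253.72, 33.0], [229.63, 247.69, 16.0]]
red [[231.79, 256.02, 13.0]] []
blue [[237.77, 211.76, 7.0]]
tab T [[200.24, 201.34, 17.0], [210.65, 210.76, 12.0]]
tab S [[261.2, 235.6, 5.0], [261.03, 242.22, 30.0]]
green [[182.51, 209.5, 8.0]] [[266.52, 259.5, 16.0]]
T ((0.563919186592102, 0.20576949417591095), (0.17347115278244019, 0.26358503103256226), 7.534817218780518)
S ((0.5503660440444946, 0.2059434950351715), (0.1411316692829132, 0.2737938463687897), 7.306978225708008)
```

```bash
python3 - <<'E'
from h import *
np.set_printoptions(precision=4,suppress=True)
T=dict(np.load('top0.npz'));S=dict(np.load('side0.npz'))
t=[[155.47,180.27],[165.62,177.27],[175.59,174.38],[185.63,172.4],[196.07,171.85],[206.33,172.0],[216.6,173.0]]
s=[[231.79,256.02],[229.63,247.69],[228.96,239.76],[230.13,232.2],[231.56,224.99],[234.4,217.94],[237.77,211.76]]
X=tri(T,t,S,s);print(X);print(np.linalg.norm(np.diff(X[:,:2],axis=0),axis=1))
th=(3-np.arange(7))*.028/.25
L=np.c_[.25*np.cos(th)-.25,.25*np.sin(th)]
def kab(L,Y):
    a,b=L.mean(0),Y.mean(0);U,_,V=np.linalg.svd((L-a).T@(Y-b));D=np.diag([1,np.linalg.det(U@V)])
    R=(U@D@V).T;return R,b-R@a
for n,Y in(('tri',X[:,:2]),('top',plane(T,t,.078)[:,:2]),('side',plane(S,s,.078)[:,:2])):
    R,p=kab(L,Y);F=L@R.T+p
    print(n,'yaw',np.degrees(np.arctan2(R[1,0],R[0,0])),'res mm',np.linalg.norm(F-Y,axis=1)*1e3,'\n',F)
print('green',plane(T,[[182.5,209.5]],.015),plane(S,[[266.5,259.5]],.015))
print('tab top pl',plane(T,[[199.6,200.9]],.051))
# tab top in side: list orange column extents
c=S['pixels'][232:252,255:268];h=cv2.cvtColor(np.ascontiguousarray(c),cv2.COLOR_RGB2HSV);print(((h[...,0]<16)&(h[...,1]>130)&(h[...,2]>90)).astype(int))
c=T['pixels'][195:208,190:212];h=cv2.cvtColor(np.ascontiguousarray(c),cv2.COLOR_RGB2HSV);print(((h[...,0]<16)&(h[...,1]>110)&(h[...,2]>90)).astype(int));print(h[...,0]);
E
```

```text
[[0.5616 0.2878 0.0791 0.0036]
 [0.5711 0.261  0.0789 0.0067]
 [0.5786 0.2344 0.0793 0.0066]
 [0.5825 0.2074 0.08   0.0043]
 [0.5842 0.1797 0.0798 0.005 ]
 [0.5829 0.1522 0.0809 0.0037]
 [0.5797 0.125  0.0803 0.0027]]
[0.0284 0.0277 0.0273 0.0278 0.0275 0.0274]
tri yaw 6.2680446605568205 res mm [1.0728 0.9625 0.7092 0.9267 0.7132 0.7049 1.5409] 
 [[0.5605 0.2879]
 [0.5712 0.262 ]
 [0.5788 0.2351]
 [0.5834 0.2075]
 [0.5849 0.1795]
 [0.5833 0.1516]
 [0.5785 0.124 ]]
top yaw 6.733159373493416 res mm [2.1775 1.3764 1.3404 0.7025 1.0776 0.7654 1.8996] 
 [[0.5577 0.2877]
 [0.5686 0.2619]
 [0.5765 0.2351]
 [0.5813 0.2075]
 [0.583  0.1796]
 [0.5816 0.1516]
 [0.5771 0.124 ]]
side yaw 5.950588557835337 res mm [0.732  0.4575 0.4957 1.0809 0.3499 0.7699 0.8144] 
 [[0.5638 0.286 ]
 [0.5743 0.2601]
 [0.5818 0.2331]
 [0.5862 0.2055]
 [0.5876 0.1776]
 [0.5858 0.1496]
 [0.5809 0.1221]]
green [[0.4836 0.2268 0.015 ]] [[0.4859 0.2246 0.015 ]]
tab top pl [[0.5059 0.1738 0.051 ]]
[[0 0 0 0 0 0 0 0 0 0 0 0 0]
 [0 0 0 0 0 0 0 0 0 0 0 0 0]
 [0 0 0 0 0 0 0 0 0 0 0 0 0]
 [0 0 0 0 0 1 1 1 0 0 0 0 0]
 [0 0 0 0 
[... 1576 characters left out ...]
4  10  13  17  17  17  17  20
   27  30  30  30]
 [ 22  21  20  19  18  16  16  18  19  18  14  10  12  16  18  18  18  18
   26  30  30  30]
 [ 17  17  17  17  16  15  14  15  14  14  12  11  14  18  19  19  19  21
   26  29  30  30]
 [ 18  19  21  23  24  24  22  16  12  11  11  13  16  18  20  22  23  24
   25  27  29  29]
 [ 27  28  30  30  30  30  29  23  18  17  17  17  18  19  23  23  23  23
   24  24  25  26]
 [ 30  30  30  30  30  30  30  28  25  22  22  21  21  23  24  23  19  21
   23  24  24  24]
 [ 30  30  30  30  30  30  30  30  30  29  30   0   0   0   0   0 120  19
   23  24  24  24]
 [ 30  30  30  30  30  30  30  30  30  30  30   0   0   0   0   0   0  30
   26  24  24  24]]
```

Triangulated marks come out at z ≈ 0.079–0.081 (nominal 0.078) with 27–28 mm spacing, so they agree with what was given. The fixture yaw is about 6.3°, and tab and green positions fit as well. I'll check clearance to the cabinet, then start moving with the gripper closing on the way.

```bash
python3 - <<'E'
from h import *
T=dict(np.load('top0.npz'));
for u,v in((105,125),(60,58),(90,150),(40,165),(100,110)):
    z=T['depth'][v,u];o,d=ray(T,[[u,v]]);print(u,v,(o+d*z).round(3))
E
```

```text
105 125 [[0.712 0.43  0.072]]
60 58 [[0.851 0.498 0.199]]
90 150 [[0.655 0.499 0.001]]
40 165 [[0.609 0.63  0.027]]
100 110 [[0.754 0.447 0.067]]
```

servo_tool(
  moves=[
    [255,[0.033,-0.022,0],0],
    [255,[0.033,-0.022,0],0],
    [255,[0.033,-0.022,0],0],
    [255,[0.033,-0.022,0],0],
    [255,[0.033,-0.022,0],0],
    [255,[0.033,-0.022,0],0.075],
    [255,[0.031,-0.025,0],0.075],
    [255,[0.03,-0.027,0],0.075],
  ],
  newtons=40,
)

```text
time: 0.77
tool_pos: [0.4141, -0.3778, 0.2096]
tcp_rot: [-3.132, -0.142, 0.01]
wrist_force: [0.2, -0.4, 0.9]
width: -0.002
```

servo_tool(
  moves=[
    [255,[0.017,-0.036,0],-0.02],
    [255,[0.017,-0.036,0],0],
    [255,[0.017,-0.036,0],0],
    [255,[0.017,-0.036,0],0],
    [255,[0.017,-0.036,0],0],
    [255,[0.017,-0.036,0],0],
    [255,[0.017,-0.036,0],0],
    [255,[0.017,-0.036,0],0],
  ],
)

```text
time: 1.43
tool_pos: [0.521, -0.0623, 0.2077]
tcp_rot: [-3.129, -0.167, 0.013]
wrist_force: [0.2, -0.1, 0.4]
width: -0.003
```

servo_tool(
  moves=[
    [255,[0.005,-0.039,0],0],
    [255,[0.005,-0.039,0],0],
    [255,[0.005,-0.039,0],0],
    [255,[0.005,-0.039,0],0],
    [255,[0.005,-0.039,0],0],
    [255,[0.005,-0.039,0],0],
    [255,[0.005,-0.02,0],0],
    [255,[0,0,0],0],
  ],
)

```text
time: 2.1
tool_pos: [0.5259, 0.2141, 0.2065]
tcp_rot: [-3.126, -0.178, 0.017]
wrist_force: [-0.4, 0.4, 0.5]
width: 0.001
```

servo_tool(
  moves=[
    [255,[0.012,-0.02,0.01],0],
    [255,[0.012,-0.02,0.015],0],
    [255,[0.012,-0.02,0.015],0],
    [255,[0.006,-0.01,0.015],0],
    [255,[0,0,0.012],0],
    [255,[0,0,0.008],0],
    [255,[0,0,0],0],
    [255,[0,0,0],0],
  ],
)

```text
time: 2.77
tool_pos: [0.5577, 0.287, 0.1262]
tcp_rot: [-3.132, -0.182, 0.024]
wrist_force: [0.7, 0.1, -0.7]
width: -0.001
```

```bash
cat > look.py <<'E'
import sys;from h import *
from workcell import bot
n=sys.argv[1]
for k,b in(('side',(195,130,295,300)),('top',(130,120,260,225))):
    c=bot.read_camera(k);np.savez(f'{k}_{n}.npz',**c);x0,y0,x1,y1=b
    f=4 if k=='side' else 6
    if k=='side' : f=3.5
    cv2.imwrite(f'pics/{k}_{n}.png',cv2.resize(c['pixels'][y0:y1,x0:x1,::-1],None,fx=f,fy=f,interpolation=cv2.INTER_NEAREST))
s=bot.read_state();print({k:np.round(s[k],4).tolist() for k in('time','tool_pos','tcp_rot','wrist_force')})
E
python3 look.py 1
```

```text
{'time': 2.8667, 'tool_pos': [0.5581, 0.2871, 0.1269], 'tcp_rot': [-3.1316, -0.1813, 0.022], 'wrist_force': [-0.1345, -1.2729, 0.815]}
```

View pics/side_1.png

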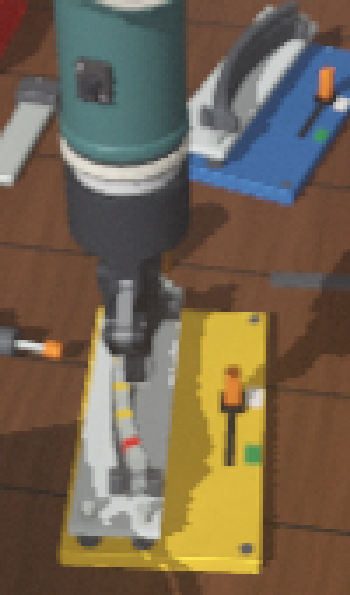

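View pics/top_1.png

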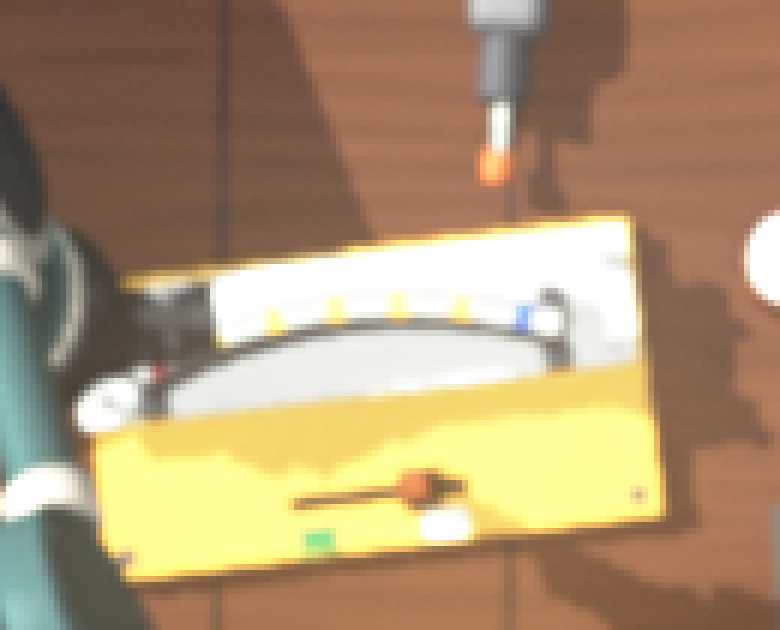

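The side view shows the closed fingertips ending at about (233,238), above the blade beyond the red mark at (232,256). The top view shows the gripper covering the +y end with red just visible at (156,182). I'll compare the predicted and seen fingertip positions.

```bash
python3 - <<'E'
from h import *
from scipy.spatial.transform import Rotation as Ro
s=dict(np.load('side_1.npz'))
R=Ro.from_rotvec([-3.1316,-.1813,.022]).as_matrix();print(R.round(3))
tip=np.array([.558,.287,.1265])+R[:,2]*.025;print(tip)
for z in [(0,0)]+[(a,b) for a in(-.011,.011) for b in(-.0145,.0145)]:
    P=tip+R[:,0]*z[0]+R[:,1]*z[1]
    print(z,cv2.projectPoints(P.reshape(1,3),cv2.Rodrigues(s['R'])[0],s['t'],s['intrinsics'],s['dist'])[0].ravel().round(1))
a=s['pixels'][222:262,215:250,::-1]
cv2.imwrite('pics/z1.png',cv2.resize(a,None,fx=14,fy=14,interpolation=cv2.INTER_NEAREST))
E
```

```text
[[ 0.993  0.115 -0.014]
 [ 0.115 -0.993  0.004]
 [-0.014 -0.005 -1.   ]]
[0.55764318 0.28709633 0.10150273]
(0, 0) [234.  249.6]
(-0.011, -0.0145) [238.1 254.1]
(-0.011, 0.0145) [239.1 245.4]
(0.011, -0.0145) [228.8 253.8]
(0.011, 0.0145) [230.  245.1]
```

View pics/z1.png

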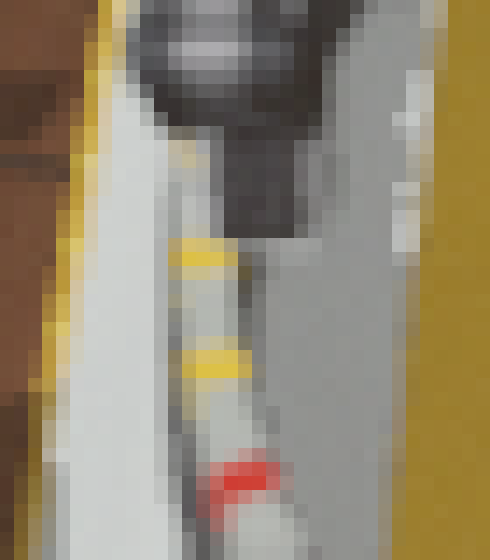

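The seen tip (bottom row ≈239, columns 231–236) disagrees with the prediction of rows 245–254. I'll settle this with the depth image before touching anything.

```bash
python3 - <<'E'
from h import *
s=dict(np.load('side_1.npz'))
for u,v in((234,233),(233,236),(235,238),(234,241),(229,226),(232,256),(230,248),(225,200),(232,218),(222,190)):
    z=s['depth'][v,u];o,d=ray(s,[[u,v]]);print(u,v,z.round(3),(o+d*z).round(3))
t=dict(np.load('top_1.npz'))
for u,v in((150,172),(160,172),(164,175),(156,182),(148,168)):
    z=t['depth'][v,u];o,d=ray(t,[[u,v]]);print(u,v,z.round(3),(o+d*z).round(3))
E
```

```text
234 233 0.957 [[0.554 0.3   0.168]]
233 236 0.965 [[0.557 0.298 0.157]]
235 238 0.968 [[0.552 0.298 0.151]]
234 241 1.113 [[0.577 0.201 0.043]]
229 226 0.879 [[0.553 0.348 0.233]]
232 256 1.021 [[0.563 0.288 0.08 ]]
230 248 1.042 [[0.573 0.263 0.08 ]]
225 200 0.87 [[0.566 0.324 0.281]]
232 218 0.881 [[0.549 0.335 0.244]]
222 190 0.859 [[0.572 0.321 0.304]]
150 172 0.93 [[0.56  0.25  0.274]]
160 172 0.969 [[0.564 0.237 0.236]]
164 175 0.968 [[0.557 0.228 0.236]]
156 182 1.127 [[0.555 0.287 0.077]]
148 168 0.916 [[0.567 0.251 0.289]]
```

The depth image puts the visible tip at z ≈ 0.15, but the state implies 0.10. The picture may lag, so I'll look again with the arm still.

```bash
python3 look.py 2; python3 - <<'E'
from h import *
s=dict(np.load('side_2.npz'));print(np.abs(s['pixels'].astype(int)-np.load('side_1.npz')['pixels']).max(2).__gt__(30).sum())
d=s['depth'][220:262,226:242]
for i in range(0,42,2): print(220+i,d[i].round(2).tolist())
a=s['pixels'][200:262,205:265,::-1]
cv2.imwrite('pics/z2.png',cv2.resize(a,None,fx=9,fy=9,interpolation=cv2.INTER_NEAREST))
E
```

```text
{'time': 2.9667, 'tool_pos': [0.5589, 0.2879, 0.128], 'tcp_rot': [-3.1306, -0.1816, 0.0186], 'wrist_force': [0.7155, -0.0617, -0.4959]}
236
220 [0.9300000071525574, 0.9300000071525574, 0.8799999952316284, 0.8799999952316284, 0.8799999952316284, 0.8799999952316284, 0.8899999856948853, 0.8999999761581421, 0.9300000071525574, 0.9300000071525574, 0.9300000071525574, 0.9300000071525574, 0.9300000071525574, 0.9300000071525574, 1.159999966621399, 1.1699999570846558]
222 [0.8799999952316284, 0.8799999952316284, 0.8799999952316284, 0.8799999952316284, 0.8799999952316284, 0.8799999952316284, 0.8799999952316284, 0.8799999952316284, 0.8799999952316284, 0.8799999952316284, 0.8899999856948853, 0.9300000071525574, 0.9399999976158142, 1.159999966621399, 1.1699999570846558, 1.1699999570846558]
224 [0.8799999952316284, 0.8799999952316284, 0.8799999952316284, 0.8799999952316284, 0.8799999952316284, 0.8799999952316284, 0.8799999952316284, 0.8799999952316284, 0.8799999952316284, 0.8799999952316284, 0.8799999952316284, 0.9399999976158142, 0.9399999976158142, 1.159999966621399, 1.1699999570846558, 1.169999
[... 5078 characters left out ...]
1.0700000524520874, 1.0700000524520874, 1.0700000524520874]
258 [1.059999942779541, 1.0700000524520874, 1.0499999523162842, 1.0299999713897705, 1.0299999713897705, 1.0199999809265137, 1.0199999809265137, 1.0099999904632568, 1.0099999904632568, 1.0199999809265137, 1.059999942779541, 1.0700000524520874, 1.0700000524520874, 1.0700000524520874, 1.0700000524520874, 1.0700000524520874]
260 [1.059999942779541, 1.059999942779541, 1.059999942779541, 1.0399999618530273, 1.0299999713897705, 1.0299999713897705, 1.0099999904632568, 1.0099999904632568, 1.0099999904632568, 1.0099999904632568, 1.0099999904632568, 1.059999942779541, 1.059999942779541, 1.059999942779541, 1.059999942779541, 1.0700000524520874]
```

View pics/z2.png

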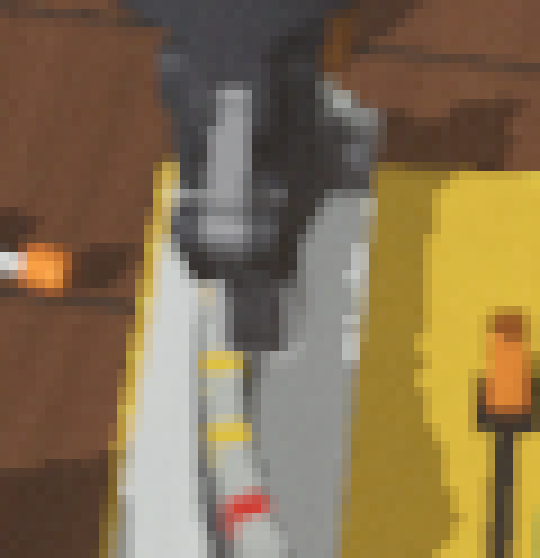

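The second picture is the same, so it isn't lag: the fingertips (row ≈239, columns 229–238, 22 mm wide) really do appear at z ≈ 0.15. I'll cross-check against the start picture.

```bash
python3 - <<'E'
from h import *
np.set_printoptions(precision=3,suppress=True)
def cloud(c,box):
    x0,y0,x1,y1=box;vv,uu=np.mgrid[y0:y1,x0:x1];z=c['depth'][y0:y1,x0:x1].ravel()
    o,d=ray(c,np.c_[uu.ravel(),vv.ravel()]);P=o+d*z[:,None];return P[z>0],np.c_[uu.ravel(),vv.ravel()][z>0]
s=dict(np.load('side0.npz'));P,uv=cloud(s,(350,20,395,90))
m=(np.hypot(P[:,0]-.223,P[:,1]+.636)<.09)&(P[:,2]>.12)
Q=P[m];print('start: n',m.sum(),'lowest',np.sort(Q[:,2])[:8]);o=np.argsort(Q[:,2])[:8];print(Q[o],uv[m][o])
for k in('side_1','side_2'):
    s=dict(np.load(k+'.npz'));P,uv=cloud(s,(205,140,265,262))
    m=(np.hypot(P[:,0]-.558,P[:,1]-.287)<.06)&(P[:,2]>.10);Q=P[m];o=np.argsort(Q[:,2])[:8];print(k,Q[o],uv[m][o])
t=dict(np.load('top_2.npz'));P,uv=cloud(t,(100,100,200,200))
from workcell import bot
s=bot.read_state();print(s['q'],s['tool_pos'],s['tcp_rot'],s['joint_torque'])
E
```

```text
start: n 786 lowest [0.247 0.247 0.248 0.248 0.248 0.249 0.249 0.25 ]
[[ 0.212 -0.593  0.247]
 [ 0.209 -0.593  0.247]
 [ 0.202 -0.593  0.248]
 [ 0.216 -0.589  0.248]
 [ 0.231 -0.682  0.248]
 [ 0.247 -0.677  0.249]
 [ 0.198 -0.59   0.249]
 [ 0.206 -0.587  0.25 ]] [[372  66]
 [373  66]
 [375  66]
 [371  66]
 [366  57]
 [362  57]
 [376  66]
 [374  66]]
side_1 [[0.558 0.293 0.142]
 [0.551 0.293 0.143]
 [0.549 0.293 0.143]
 [0.553 0.294 0.144]
 [0.555 0.295 0.145]
 [0.565 0.292 0.147]
 [0.564 0.296 0.147]
 [0.546 0.293 0.148]] [[233 239]
 [236 239]
 [237 239]
 [235 239]
 [234 239]
 [230 237]
 [230 238]
 [238 238]]
side_2 [[0.565 0.292 0.143]
 [0.547 0.291 0.145]
 [0.549 0.292 0.145]
 [0.567 0.294 0.148]
 [0.565 0.294 0.148]
 [0.555 0.297 0.149]
 [0.546 0.292 0.149]
 [0.549 0.292 0.149]] [[230 238]
 [238 238]
 [237 238]
 [229 237]
 [230 237]
 [234 238]
 [238 237]
 [237 237]]
[0.43  0.251 1.79  0.011 1.109 1.881] [0.559 0.288 0.128] [-3.131 -0.182  0.019] [ -0.028 -47.685 -33.719   0.039   0.086  -0.003]
```

The start picture shows the same offset: the tips sit about 43 mm higher than the stated TCP geometry implies. I won't trust the 25 mm figure. I'll approach by camera and force instead. First I'll check the noise of the readings.

```bash
cat > st.py <<'E'
import sys
from h import *
from workcell import bot
n=int(sys.argv[1]) if len(sys.argv)>1 else 4
L=[]
for i in range(n):
    bot.read_camera('side');s=bot.read_state();L.append(np.r_[s['time'],np.array(s['tool_pos'])*1e3,s['wrist_force'],s['joint_torque'][1:3],np.array(s['tcp_rot'])])
L=np.array(L);np.set_printoptions(precision=3,suppress=True)
if n<9: print(L)
print('mean',L.mean(0),'sd',L.std(0))
E
python3 st.py 6
```

```text
[[  3.017 559.069 288.094 128.153   0.045   0.485  -0.134 -47.856 -33.855
   -3.13   -0.182   0.018]
 [  3.067 559.062 288.242 128.144  -0.442   0.337   0.047 -48.021 -33.986
   -3.13   -0.182   0.018]
 [  3.117 558.998 288.376 128.057   0.452   0.416   0.083 -48.156 -34.086
   -3.13   -0.182   0.018]
 [  3.167 558.88  288.434 127.89    0.879  -0.058  -0.583 -48.255 -34.156
   -3.13   -0.183   0.019]
 [  3.217 558.752 288.443 127.652  -0.293  -0.046   0.597 -48.323 -34.2
   -3.131  -0.183   0.019]
 [  3.267 558.677 288.49  127.511  -0.591  -0.088   0.323 -48.365 -34.222
   -3.131  -0.183   0.019]]
mean [  3.142 558.907 288.347 127.901   0.008   0.174   0.055 -48.163 -34.084
  -3.13   -0.182   0.019] sd [0.085 0.151 0.137 0.245 0.518 0.243 0.367 0.178 0.129 0.    0.    0.001]
```

servo_tool(
  moves=[
    [255,[0.003,0,0.01],0],
    [255,[0.001,0,0.01],0],
    [255,[0,0,0.01],0],
    [255,[0,0,0.01],0],
    [255,[0,0,0.006],0],
    [255,[0,0,0.004],0],
    [255,[0,0,0],0],
    [255,[0,0,0],0],
  ],
)

```text
time: 3.93
tool_pos: [0.5608, 0.2888, 0.0695]
tcp_rot: [-3.132, -0.184, 0.025]
wrist_force: [0.0, 0.7, 1.1]
width: 0.002
```

```bash
cat > tip.py <<'E'
import sys
from h import *
from workcell import bot
np.set_printoptions(precision=4,suppress=True)
n=sys.argv[1]
c=bot.read_camera('side');np.savez(f's_{n}.npz',**c);s=bot.read_state();p=np.array(s['tool_pos'])
P=[]
vv,uu=np.mgrid[140:300,190:290];z=c['depth'][140:300,190:290].ravel();o,d=ray(c,np.c_[uu.ravel(),vv.ravel()]);P=o+d*z[:,None]
m=(z>0)&(np.hypot(P[:,0]-p[0],P[:,1]-p[1])<.03)&(P[:,2]>.083)
Q=P[m];k=Q[:,2]<Q[:,2].min()+.02;F=Q[k]
print('tcp',p,'F',np.array(s['wrist_force']));print('tip lowest',np.sort(Q[:,2])[:6],'x range',np.percentile(F[:,0],[3,97]),'face y',np.median(F[:,1]))
u=uu.ravel()[m][k];v=vv.ravel()[m][k];print('px',u.min(),u.max(),v.max())
x0,y0=int(p is None)+205,200
cv2.imwrite(f'pics/tip_{n}.png',cv2.resize(c['pixels'][210:275,205:265,::-1],None,fx=9,fy=9,interpolation=cv2.INTER_NEAREST))
E
python3 tip.py a
```

```text
tcp [0.5606 0.2888 0.0695] F [-0.0462  0.6596 -0.8218]
tip lowest [0.0879 0.0885 0.0889 0.0911 0.092  0.0925] x range [0.5491 0.5694] face y 0.2990899008586956
px 228 237 256
```

View pics/tip_a.png

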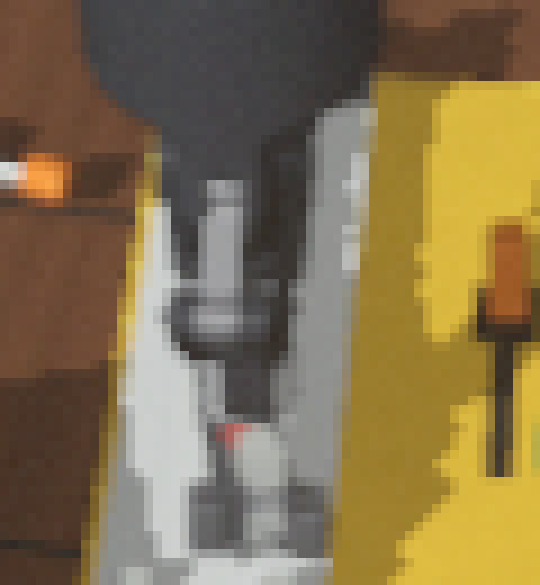

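TCP z is 0.0695 with the tip seen at about 0.088–0.090, so the tip is roughly 19 mm above the reported TCP, the same offset again. In the picture the tip is just above the red mark, which shows at (231,258). It sits about 4 mm toward -x of the edge centre. I'll correct x and go down slowly, watching the force.

servo_tool(
  moves=[
    [255,[0.003,-0.001,0.001],0],
    [255,[0.001,0,0.001],0],
    [255,[0,0,0.001],0],
    [255,[0,0,0.001],0],
    [255,[0,0,0.001],0],
    [255,[0,0,0.001],0],
    [255,[0,0,0.0],0],
    [255,[0,0,0],0],
  ],
)

```text
time: 4.65
tool_pos: [0.5669, 0.2914, 0.0657]
tcp_rot: [-3.13, -0.184, 0.018]
wrist_force: [-1.2, -0.4, -0.7]
width: 0.001
```

```bash
python3 tip.py b;python3 st.py 4
```

```text
tcp [0.5669 0.2914 0.0657] F [ 0.1547 -0.1477  0.7011]
tip lowest [0.0832 0.0835 0.0855 0.0857 0.0858 0.0859] x range [0.5552 0.575 ] face y 0.2995080895001462
px 226 235 258
[[  4.75  566.896 291.374  65.735   0.074  -0.174   0.04  -50.448 -32.215
   -3.13   -0.184   0.018]
 [  4.8   566.898 291.375  65.756   0.407  -0.355   0.013 -50.444 -32.205
   -3.13   -0.184   0.018]
 [  4.85  566.893 291.383  65.721   0.094   0.542   0.345 -50.446 -32.202
   -3.13   -0.184   0.018]
 [  4.9   566.907 291.388  65.712  -0.844  -0.226   0.542 -50.449 -32.201
   -3.13   -0.184   0.018]]
mean [  4.825 566.899 291.38   65.731  -0.067  -0.053   0.235 -50.447 -32.206
  -3.13   -0.184   0.018] sd [0.056 0.005 0.006 0.017 0.467 0.35  0.22  0.002 0.006 0.    0.    0.   ]
```

View pics/tip_b.png

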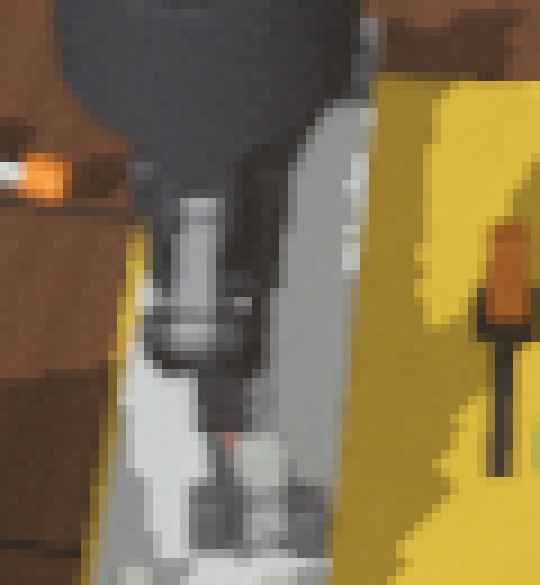

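servo_tool(
  moves=[
    [255,[-0.002,0,0.0015],0],
    [255,[0,0,0.0015],0],
    [255,[0,0,0.0015],0],
    [255,[0,0,0.0015],0],
    [255,[0,0,0.0015],0],
    [255,[0,0,0.0005],0],
    [255,[0,0,0.0],0],
    [255,[0,0,0],0],
  ],
)

```text
time: 5.57
tool_pos: [0.5651, 0.2913, 0.0583]
tcp_rot: [-3.13, -0.184, 0.016]
wrist_force: [-0.7, -1.2, 2.8]
width: 0.003
```

```bash
python3 tip.py c;python3 st.py 4
```

```text
tcp [0.5652 0.2913 0.0584] F [-0.386  -0.3802  1.7341]
tip lowest [0.0848 0.0852 0.0857 0.0862 0.0862 0.0863] x range [0.5535 0.5724] face y 0.30363810123376767
px 227 235 259
[[  5.667 565.179 291.293  58.342  -0.798  -0.853   2.919 -49.077 -31.388
   -3.13   -0.184   0.016]
 [  5.717 565.159 291.312  58.313  -0.938  -1.342   2.883 -49.089 -31.393
   -3.13   -0.184   0.016]
 [  5.767 565.158 291.305  58.28   -1.709  -1.114   3.079 -49.094 -31.392
   -3.13   -0.184   0.016]
 [  5.817 565.128 291.322  58.29   -1.245   0.206   2.894 -49.096 -31.388
   -3.13   -0.184   0.016]]
mean [  5.742 565.156 291.308  58.306  -1.173  -0.776   2.944 -49.089 -31.39
  -3.13   -0.184   0.016] sd [0.056 0.018 0.011 0.024 0.349 0.593 0.079 0.007 0.002 0.    0.    0.   ]
```

Contact is confirmed: Fz is about 2.8 N, so roughly 7 mm pressed, with first contact near TCP z 0.065. I'll ease up about 2.5 mm and start the run toward mark 2.

servo_tool(
  moves=[
    [255,[0,0,-0.0015],0],
    [255,[0.0008,0.0035,-0.001],0],
    [255,[0.001,0.0045,0],0],
    [255,[0.001,0.0045,0],0],
    [255,[0.001,0.0045,0],0],
    [255,[0.001,0.0045,0],0],
    [255,[0.001,0.0045,0],0],
    [255,[0.0008,0.004,0],0],
  ],
)

```text
time: 6.48
tool_pos: [0.5765, 0.2611, 0.0608]
tcp_rot: [-3.128, -0.184, 0.014]
wrist_force: [-0.4, 1.2, 2.5]
width: 0.003
```

```bash
python3 tip.py d;python3 st.py 2
```

```text
tcp [0.5768 0.2603 0.0607] F [ 0.5248 -0.5008  1.3445]
tip lowest [0.0836 0.084  0.086  0.0864 0.0869 0.0871] x range [0.5647 0.5841] face y 0.272515889993504
px 225 233 249
[[  6.583 576.729 260.516  60.746   0.32   -1.217   1.133 -49.176 -31.334
   -3.129  -0.184   0.014]
 [  6.633 576.62  260.813  60.74    0.4    -1.25    1.578 -49.173 -31.351
   -3.129  -0.184   0.014]]
mean [  6.608 576.675 260.665  60.743   0.36   -1.234   1.355 -49.175 -31.343
  -3.129  -0.184   0.014] sd [0.025 0.054 0.148 0.003 0.04  0.017 0.222 0.001 0.008 0.    0.    0.   ]
```

View pics/tip_d.png

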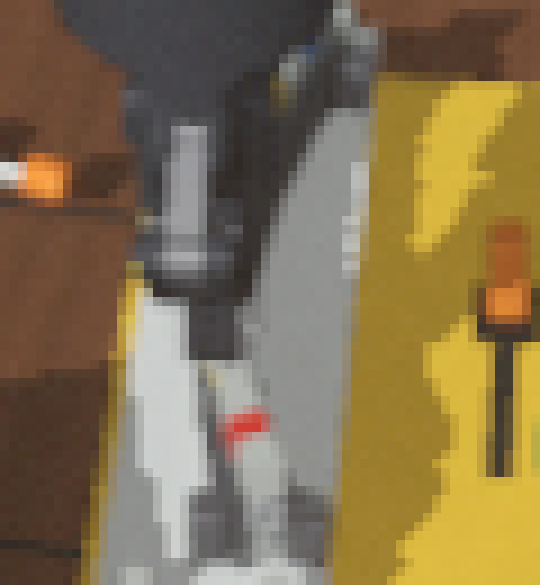

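Contact is light at about 1.3 N (~3 mm). In the picture the tip is on mark 2 at about (229,249), with red passed at (232,257). I'll continue with a slight -x correction.

servo_tool(
  moves=[
    [255,[0.0,0.0034,0],0],
    [255,[0.0,0.0034,0],0],
    [255,[0.0002,0.0034,0],0],
    [255,[0.0003,0.0034,0],0],
    [255,[0.0003,0.0034,0],0],
    [255,[0.0003,0.0034,0],0],
    [255,[0.0003,0.0034,0],0],
    [255,[0.0003,0.0034,0],0],
  ],
)

```text
time: 7.3
tool_pos: [0.5816, 0.233, 0.0606]
tcp_rot: [-3.127, -0.185, 0.014]
wrist_force: [-0.1, 0.3, 1.3]
width: 0.002
```

```bash
python3 tip.py e;python3 st.py 1
```

```text
tcp [0.5817 0.2324 0.0606] F [-0.2485  1.561   1.3201]
tip lowest [0.083  0.0833 0.0842 0.0843 0.085  0.0854] x range [0.5703 0.5904] face y 0.2432209305921585
px 225 234 241
[[  7.4   581.691 232.457  60.569   0.031  -1.429   1.585 -48.504 -31.262
   -3.128  -0.185   0.014]]
mean [  7.4   581.691 232.457  60.569   0.031  -1.429   1.585 -48.504 -31.262
  -3.128  -0.185   0.014] sd [0. 0. 0. 0. 0. 0. 0. 0. 0. 0. 0. 0.]
```

View pics/tip_e.png

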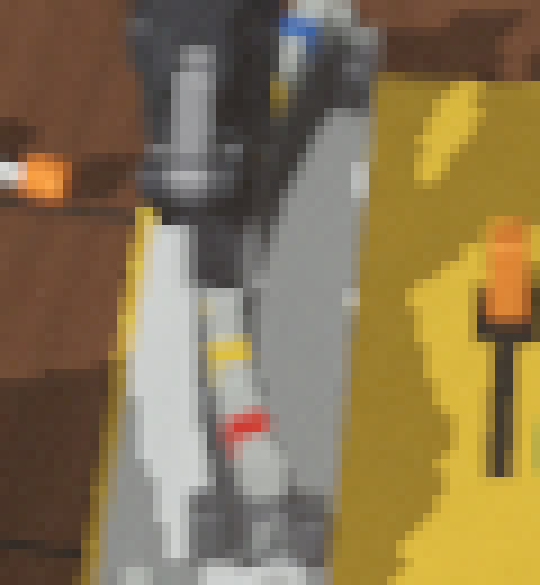

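The tip is centred on the edge at mark 3 (≈(229,241)), with the red and yellow marks behind it and Fz about 1.4 N. Continuing.

servo_tool(
  moves=[
    [255,[0.0003,0.0034,0],0],
    [255,[0.0002,0.0034,0],0],
    [255,[0.0002,0.0034,0],0],
    [255,[0.0002,0.0034,0],0],
    [255,[0.0001,0.0034,0],0],
    [255,[0.0001,0.0034,0],0],
    [255,[0.0001,0.0034,0],0],
    [255,[0,0.0034,0],0],
  ],
)

```text
time: 8.07
tool_pos: [0.5865, 0.2039, 0.0604]
tcp_rot: [-3.127, -0.185, 0.013]
wrist_force: [-0.1, 0.7, 1.0]
width: -0.002
```

servo_tool(
  moves=[
    [255,[-0.0002,0.0034,0],0],
    [255,[-0.0002,0.0034,0],0],
    [255,[-0.0002,0.0034,0],0],
    [255,[-0.0002,0.0034,0],0],
    [255,[-0.0002,0.0034,0],0],
    [255,[-0.0002,0.0034,0],0],
    [255,[-0.0003,0.0034,0],0],
    [255,[-0.0003,0.0034,0],0],
  ],
)

```text
time: 8.73
tool_pos: [0.5883, 0.1736, 0.0603]
tcp_rot: [-3.127, -0.185, 0.013]
wrist_force: [0.1, 0.8, 2.1]
width: 0.002
```

```bash
python3 tip.py f;python3 st.py 1
```

```text
tcp [0.5883 0.1729 0.0602] F [-0.4203 -0.4767  3.0083]
tip lowest [0.085  0.0851 0.0855 0.0858 0.086  0.0863] x range [0.5766 0.5956] face y 0.18518594461780336
px 228 236 225
[[  8.833 588.283 172.983  60.242   0.71   -1.429   1.182 -47.119 -31.045
   -3.128  -0.185   0.013]]
mean [  8.833 588.283 172.983  60.242   0.71   -1.429   1.182 -47.119 -31.045
  -3.128  -0.185   0.013] sd [0. 0. 0. 0. 0. 0. 0. 0. 0. 0. 0. 0.]
```

View pics/tip_f.png

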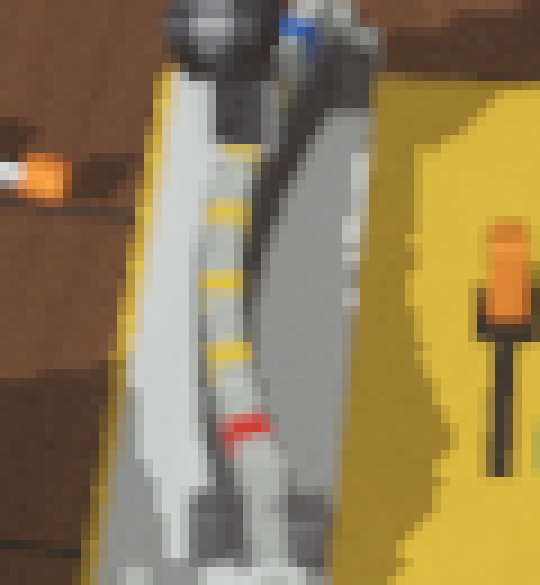

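The tip is just past mark 5, which shows at (231.5,227), still centred on the edge with a light force. Next are marks 6 and 7.

servo_tool(
  moves=[
    [255,[-0.0004,0.0028,-0.0001],0],
    [255,[-0.0006,0.0028,-0.0001],0],
    [255,[-0.0006,0.0028,-0.0001],0],
    [255,[-0.0006,0.0028,0],0],
    [255,[-0.0006,0.0028,0],0],
    [255,[-0.0007,0.0028,0],0],
    [255,[-0.0007,0.0028,0],0],
    [255,[-0.0007,0.0028,0],0],
  ],
)

```text
time: 9.5
tool_pos: [0.586, 0.1489, 0.0605]
tcp_rot: [-3.127, -0.185, 0.012]
wrist_force: [0.4, 1.9, 2.2]
width: 0.004
```

```bash
python3 tip.py g;python3 st.py 1
```

```text
tcp [0.5859 0.1483 0.0604] F [ 0.1515 -0.2242  1.3915]
tip lowest [0.0833 0.0843 0.0848 0.0848 0.0858 0.0858] x range [0.5743 0.5934] face y 0.1598238008934797
px 231 238 219
[[  9.6   585.943 148.368  60.426   0.57   -0.785   1.632 -46.272 -31.003
   -3.127  -0.185   0.012]]
mean [  9.6   585.943 148.368  60.426   0.57   -0.785   1.632 -46.272 -31.003
  -3.127  -0.185   0.012] sd [0. 0. 0. 0. 0. 0. 0. 0. 0. 0. 0. 0.]
```

View pics/tip_g.png

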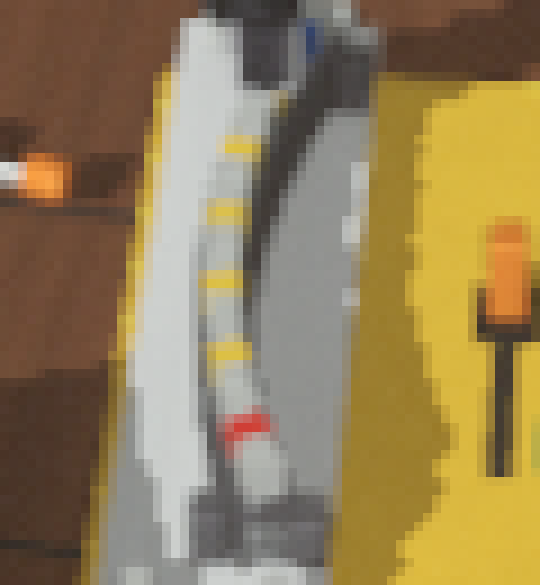

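Mark 6 is reached and centred. On to blue, with a few millimetres beyond.

servo_tool(
  moves=[
    [255,[-0.0009,0.0037,0],0],
    [255,[-0.001,0.0037,0],0],
    [255,[-0.0011,0.0037,0],0],
    [255,[-0.0012,0.0037,0],0],
    [255,[-0.0013,0.0037,0],0],
    [255,[-0.0013,0.0037,0],0],
    [255,[-0.0014,0.0037,0],0],
    [255,[-0.0014,0.0037,0],0],
  ],
)

```text
time: 10.27
tool_pos: [0.5797, 0.1156, 0.0604]
tcp_rot: [-3.127, -0.186, 0.011]
wrist_force: [0.6, 1.6, 1.3]
width: -0.001
```

```bash
python3 tip.py i;python3 st.py 1
```

```text
tcp [0.5794 0.1149 0.0603] F [ 0.9283 -0.1379  1.471 ]
tip lowest [0.0834 0.0837 0.0843 0.0852 0.0857 0.0859] x range [0.5673 0.5865] face y 0.1266936252047487
px 236 243 211
[[ 10.367 579.444 115.023  60.271   0.6    -1.34    1.897 -44.899 -30.87
   -3.127  -0.185   0.012]]
mean [ 10.367 579.444 115.023  60.271   0.6    -1.34    1.897 -44.899 -30.87
  -3.127  -0.185   0.012] sd [0. 0. 0. 0. 0. 0. 0. 0. 0. 0. 0. 0.]
```

View pics/tip_i.png

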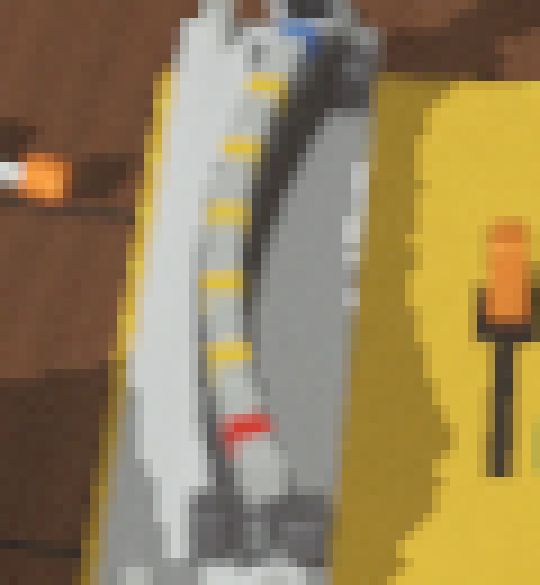

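All seven marks have been passed, and the tip is just beyond blue, visible at (238,213). Pressure at the stops stayed at 1–3 N. I'll lift clear and measure the tab by depth.

servo_tool(
  moves=[
    [255,[0,0,-0.01],0],
    [255,[0,0,-0.015],0],
    [255,[0,0,-0.015],0],
    [255,[0,0,-0.015],0],
    [255,[0,0,-0.01],0],
    [255,[0,0,-0.005],0],
    [255,[0,0,0],0],
    [255,[0,0,0],0],
  ],
)

```text
time: 11.03
tool_pos: [0.577, 0.1131, 0.1331]
tcp_rot: [-3.129, -0.185, 0.023]
wrist_force: [-0.5, 0.2, -1.0]
width: -0.001
```

```bash
cat > tab.py <<'E'
import sys
from h import *
from workcell import bot
np.set_printoptions(precision=4,suppress=True)
c=bot.read_camera('side');s=bot.read_state();print('tcp',np.array(s['tool_pos']),'F',np.array(s['wrist_force']))
x0,y0,x1,y1=248,222,275,270
h=cv2.cvtColor(np.ascontiguousarray(c['pixels'][y0:y1,x0:x1]),cv2.COLOR_RGB2HSV)
m=cv2.inRange(h,np.array((3,150,110)),np.array((17,255,255)))>0
v,u=np.where(m);u=u+x0;v=v+y0;z=c['depth'][v,u];o,d=ray(c,np.c_[u,v]);P=o+d*z[:,None]
P=P[(z>0)&(P[:,2]>.02)&(P[:,2]<.06)];print(len(P),'x',np.percentile(P[:,0],[5,50,95]),'y',np.percentile(P[:,1],[5,50,95]),'z',P[:,2].min(),P[:,2].max(),'px',u.min(),u.max(),v.min(),v.max())
T=P[P[:,2]>.047];F=P[P[:,2]<.044];print('top',T.mean(0),'face',F.mean(0))
cv2.imwrite(f'pics/tab_{sys.argv[1]}.png',cv2.resize(c['pixels'][180:285,205:290,::-1],None,fx=6,fy=5.6,interpolation=cv2.INTER_NEAREST))
E
python3 tab.py a
```

```text
tcp [0.5769 0.1131 0.1329] F [-0.2164 -0.3732  1.9933]
43 x [0.5029 0.5073 0.5124] y [0.1749 0.1835 0.1863] z 0.02110771993771854 0.05561589871427608 px 258 263 235 245
top [0.5079 0.1811 0.0522] face [0.5078 0.1829 0.0312]
```

servo_tool(
  moves=[
    [255,[-0.01,-0.005,0],0],
    [255,[-0.013,-0.007,0],0],
    [255,[-0.013,-0.007,0],0],
    [255,[-0.013,-0.007,0],0],
    [255,[-0.01,-0.005,0],0],
    [255,[0,0,0.01],0],
    [255,[0,0,0.01],0],
    [255,[0,0,0.0],0],
  ],
)

```text
time: 11.75
tool_pos: [0.5038, 0.1379, 0.1061]
tcp_rot: [-3.131, -0.185, 0.042]
wrist_force: [0.1, -0.1, 0.6]
width: -0.002
```

```bash
python3 tab.py b; python3 st.py 1
```

```text
tcp [0.5042 0.1379 0.1067] F [-0.3901 -0.591  -0.5569]
42 x [0.5029 0.5074 0.5123] y [0.1748 0.1831 0.1861] z 0.021380071179557425 0.05475095875372682 px 259 263 235 245
top [0.5081 0.1798 0.0516] face [0.5074 0.183  0.0318]
[[ 11.85  505.152 137.996 107.567  -0.298  -0.474   0.42  -37.842 -32.286
   -3.13   -0.184   0.039]]
mean [ 11.85  505.152 137.996 107.567  -0.298  -0.474   0.42  -37.842 -32.286
  -3.13   -0.184   0.039] sd [0. 0. 0. 0. 0. 0. 0. 0. 0. 0. 0. 0.]
```

View pics/tab_b.png

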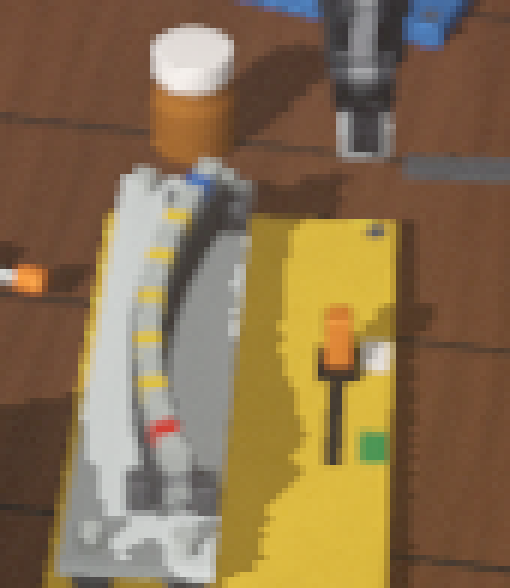

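The jar and blade look undisturbed. The tip is at about (265,207), beyond the tab's -y side. I'll shift +x and go down in two stages.

servo_tool(
  moves=[
    [255,[0.004,0,0.01],0],
    [255,[0.003,0,0.01],0],
    [255,[0.002,0,0.01],0],
    [255,[0.001,0,0.01],0],
    [255,[0,0,0.008],0],
    [255,[0,0,0.005],0],
    [255,[0,0,0.0],0],
    [255,[0,0,0.0],0],
  ],
)

```text
time: 12.52
tool_pos: [0.517, 0.1386, 0.0474]
tcp_rot: [-3.131, -0.181, 0.04]
wrist_force: [0.1, 0.2, -0.0]
width: -0.001
```

```bash
python3 tab.py c; python3 st.py 1
```

```text
tcp [0.5169 0.1385 0.0474] F [-0.6326  0.3692 -0.3982]
42 x [0.5029 0.5074 0.5126] y [0.174  0.1834 0.1864] z 0.020038564676917225 0.053969580215301294 px 258 263 235 245
top [0.5082 0.1805 0.051 ] face [0.5078 0.1828 0.0315]
[[ 12.617 517.213 138.632  47.884  -0.062   0.036  -0.463 -40.468 -30.281
   -3.131  -0.181   0.038]]
mean [ 12.617 517.213 138.632  47.884  -0.062   0.036  -0.463 -40.468 -30.281
  -3.131  -0.181   0.038] sd [0. 0. 0. 0. 0. 0. 0. 0. 0. 0. 0. 0.]
```

View pics/tab_c.png

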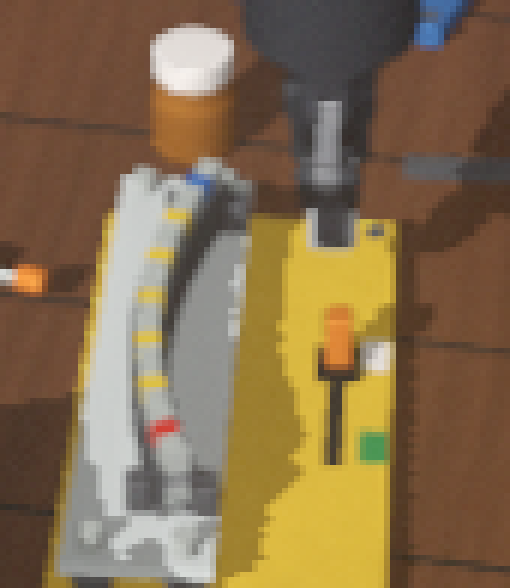

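servo_tool(
  moves=[
    [255,[-0.001,0,0.006],0],
    [255,[-0.001,0,0.006],0],
    [255,[0,0,0.005],0],
    [255,[0,0,0.005],0],
    [255,[0,0,0.003],0],
    [255,[0,0,0.001],0],
    [255,[0,0,0.0],0],
    [255,[0,0,0.0],0],
  ],
)

```text
time: 13.28
tool_pos: [0.5156, 0.1389, 0.0211]
tcp_rot: [-3.13, -0.182, 0.033]
wrist_force: [0.1, -0.3, 0.6]
width: 0.001
```

```bash
python3 tab.py d; python3 st.py 3
```

```text
tcp [0.5156 0.1389 0.0211] F [ 0.843   0.0271 -1.1186]
43 x [0.503  0.5074 0.5124] y [0.1755 0.1832 0.1857] z 0.022233323834915386 0.05395336529411343 px 258 263 235 245
top [0.5078 0.1808 0.0519] face [0.5078 0.1825 0.0313]
[[ 13.383 515.745 138.977  21.277  -0.343   0.101   0.343 -41.193 -29.022
   -3.13   -0.182   0.032]
 [ 13.433 515.888 139.004  21.392   0.201   0.768  -0.61  -41.175 -28.983
   -3.13   -0.182   0.032]
 [ 13.483 515.929 139.007  21.464  -0.131  -0.031   0.488 -41.199 -29.01
   -3.13   -0.182   0.031]]
mean [ 13.433 515.854 138.996  21.378  -0.091   0.28    0.073 -41.189 -29.005
  -3.13   -0.182   0.032] sd [0.041 0.079 0.013 0.077 0.224 0.35  0.487 0.01  0.017 0.    0.    0.   ]
```

View pics/tab_d.png

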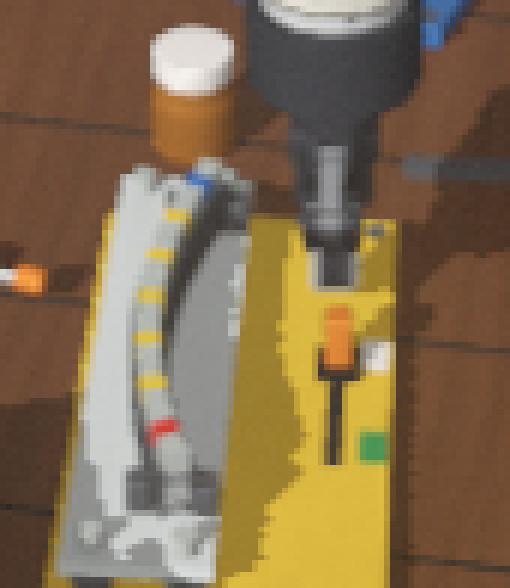

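The tip is behind the tab and in line with the slot. Pushing along tool -y.

servo_tool(
  moves=[
    [255,[0,-0.006,0],0],
    [255,[0,-0.006,0],0],
    [255,[0,-0.006,0],0],
    [255,[0,-0.006,0],0],
    [255,[0,-0.006,0],0],
    [255,[0,-0.006,0],0],
    [255,[0,-0.006,0],0],
    [255,[0,-0.004,0],0],
  ],
)

```text
time: 14.15
tool_pos: [0.5107, 0.1886, 0.0223]
tcp_rot: [-3.131, -0.182, 0.029]
wrist_force: [0.7, -0.2, -0.9]
width: 0.003
```

```bash
python3 tab.py e; python3 st.py 1
```

```text
tcp [0.5107 0.1892 0.0223] F [0.2192 1.0995 0.7108]
53 x [0.4998 0.5048 0.5098] y [0.2055 0.2144 0.2176] z 0.02158126573505026 0.054211112829498975 px 258 263 243 254
top [0.5046 0.2112 0.0516] face [0.5042 0.2145 0.0321]
[[ 14.25  510.691 188.801  22.354   0.814  -0.256   0.064 -42.174 -29.283
   -3.131  -0.182   0.029]]
mean [ 14.25  510.691 188.801  22.354   0.814  -0.256   0.064 -42.174 -29.283
  -3.131  -0.182   0.029] sd [0. 0. 0. 0. 0. 0. 0. 0. 0. 0. 0. 0.]
```

View pics/tab_e.png

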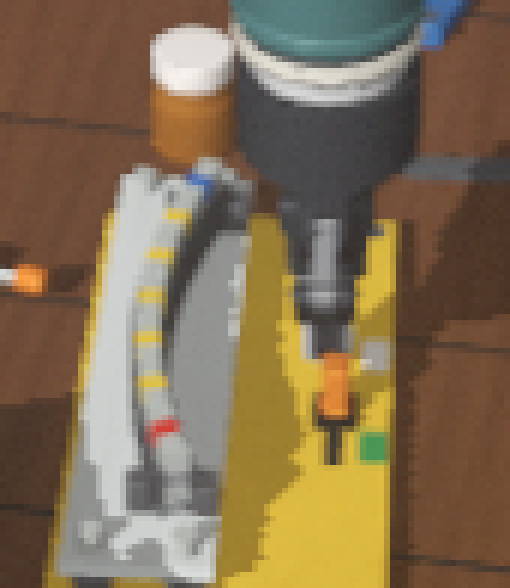

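The tab has moved about 31 mm, with its foot now at image (260,256) and the slot end at (260,263). Pushing on.

servo_tool(
  moves=[
    [255,[0,-0.004,0],0],
    [255,[0,-0.003,0],0],
    [255,[0,-0.003,0],0],
    [255,[0,-0.003,0],0],
    [255,[0,-0.002,0],0],
    [255,[0,-0.002,0],0],
    [255,[0,-0.002,0],0],
    [255,[0,-0.002,0],0],
  ],
)

```text
time: 14.92
tool_pos: [0.5083, 0.2082, 0.0224]
tcp_rot: [3.136, 0.186, -0.03]
wrist_force: [2.2, -13.2, 1.8]
width: -0.001
```

```bash
python3 tab.py f; python3 st.py 2
```

```text
tcp [0.5084 0.208  0.0224] F [ 1.582  -9.4056  1.1279]
53 x [0.4972 0.502  0.5069] y [0.2247 0.2333 0.2361] z 0.02077284022934134 0.05582238076667112 px 258 262 248 259
top [0.5022 0.2297 0.0521] face [0.5019 0.2335 0.0326]
[[ 15.017 508.338 207.964  22.382   1.394  -8.834   0.48  -42.381 -29.874
    3.136   0.185  -0.03 ]
 [ 15.067 508.369 207.942  22.397   2.629  -9.154   1.07  -42.407 -29.865
    3.136   0.185  -0.03 ]]
mean [ 15.042 508.353 207.953  22.39    2.011  -8.994   0.775 -42.394 -29.869
   3.136   0.185  -0.03 ] sd [0.025 0.016 0.011 0.008 0.618 0.16  0.295 0.013 0.004 0.    0.    0.   ]
```

The reaction is 9–13 N against 1.2 N of sliding resistance, and total travel is about 51 mm, so the tab is at its stop. Backing off and lifting.

servo_tool(
  moves=[
    [255,[0,0.004,0],0],
    [255,[0,0.008,0],0],
    [255,[0,0.008,0],0],
    [255,[0,0.006,0],0],
    [255,[0,0.002,-0.01],0],
    [255,[0,0,-0.025],0],
    [255,[0,0,-0.03],0],
    [255,[0,0,-0.035],0],
  ],
)

```text
time: 15.73
tool_pos: [0.5061, 0.175, 0.1177]
tcp_rot: [3.134, 0.18, -0.06]
wrist_force: [0.6, 0.5, 0.8]
width: -0.001
```

servo_tool(
  moves=[
    [255,[-0.01,0,-0.035],0],
    [255,[-0.02,0.01,-0.03],0],
    [255,[-0.02,0.03,-0.01],0],
    [255,[0,0.035,0],0],
    [255,[0,0.035,0],0],
    [255,[0,0.03,0],0],
    [255,[0,0.01,0],0],
    [255,[0,0,0],0],
  ],
)

```text
time: 16.4
tool_pos: [0.4824, 0.0177, 0.218]
tcp_rot: [-3.132, -0.184, 0.012]
wrist_force: [0.3, 0.5, -0.7]
width: -0.004
```

```bash
python3 tab.py g; python3 st.py 2; python3 - <<'E'
from workcell import bot
import cv2,numpy as np
for n in('top','side'):
    c=bot.read_camera(n);cv2.imwrite(f'pics/end_{n}.png',c['pixels'][:,:,::-1]);np.savez(f'end_{n}.npz',**c)
E
```

```text
tcp [0.4824 0.0184 0.218 ] F [0.183  0.1149 0.8147]
53 x [0.4973 0.5018 0.5069] y [0.224  0.2327 0.2363] z 0.021493421816391356 0.05566048862360362 px 258 262 248 259
top [0.5015 0.2296 0.0516] face [0.5017 0.2329 0.0314]
[[ 16.5   482.227  19.531 217.508  -0.277  -0.166   0.653 -31.018 -36.463
   -3.131  -0.187   0.014]
 [ 16.55  482.023  20.175 217.075   0.042   0.117   0.04  -31.134 -36.628
   -3.131  -0.189   0.015]]
mean [ 16.525 482.125  19.853 217.292  -0.117  -0.025   0.347 -31.076 -36.545
  -3.131  -0.188   0.014] sd [0.025 0.102 0.322 0.216 0.159 0.142 0.307 0.058 0.083 0.    0.001 0.001]
```

View pics/tab_g.png

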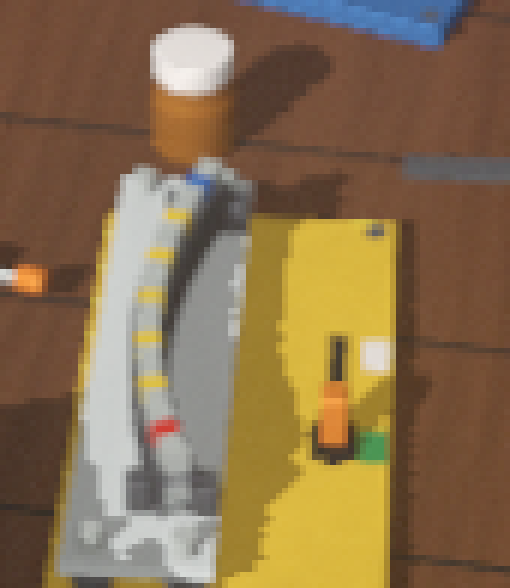

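View pics/end_top.png

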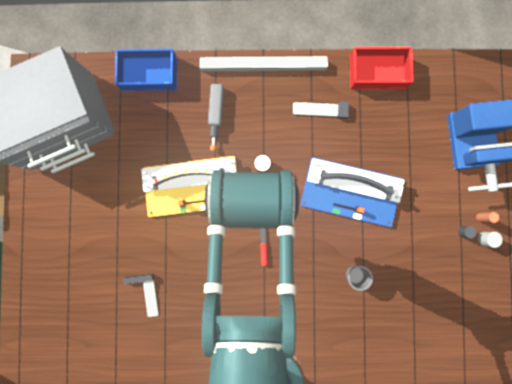

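The tab sits beside the green field at the slot end, about (260,258). The blade is back up, the loose things are where they started, and the arm is clear at z ≈ 0.22. Handing in.

```bash
python3 -c "
from workcell import bot
print(bot.finish_job())"
```

```text
the job is handed in; nothing more can be done
None
```

The blade check was done in the order asked and handed in at about 17 s on the robot's clock; no verdict was reported.

**Blade:** With the gripper shut, I set the fingertips down just beyond the red mark and ran them in one pass along the edge to just past the blue mark. Pictures at marks 2, 3, 6 and 7, and just past 5, show the tip over the edge, at worst about 2.5 mm off centre at mark 2. I took none at marks 1 and 4 while in contact. The landing pressed the blade down about 7 mm (2.8 N). The run averaged about 1.5 N (3–5 mm), with single noisy readings up to 3 N. The fingers leaned about 1° from straight down.

**Tab:** It moved about 51 mm and then met 9–13 N of resistance, which I read as the stop. The last picture shows it at the end of its slot beside the green field. The arm then backed away to a height of about 0.22 m.

**Last checks:** Wrist force was near zero. The blade was back up, and the jar, file, cup and blue fixture looked unmoved.

**What disagreed:**
- **Fingertip height:** The stated geometry puts the fingertips 25 mm ahead of the TCP. Depth images showed them 18–19 mm behind it, and first contact suggested about 13 mm. I worked from contact force and pictures instead.
- **Mark positions:** The two cameras differed by up to about 6 mm in x, so I used the side view, where tip and edge appear together.

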